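# Load the sieve shaker and set its timer

### The job

Nest the loose sieve pan squarely in the matching pan clamped on the sieve shaker, fully home, and let go of it; only then turn the shaker's timer sleeve to 8 so that it rests clicked into that notch. Leave the white dish, the agate half and the hygrometer where they are.

Things in the scene. Friction and masses are not known exactly. Their poses are not given: they have to be found in the camera images.
- shaker: grey sieve shaker fixed to the table, 150 (its x) x 280 (its y) mm, top 50 mm above the table. Origin: centre of its underside; z up. At local (0, +85 mm) the clamped receiver pan, held by three lugs reaching 45 mm from its axis and 76 mm above the table; at local (0, -85 mm) the white timer turret, 104 mm across, flat top at 80 mm.
- receiver_rim (a point): centre of the open mouth of the clamped receiver pan, 94 mm above the table. The pan is plain steel, 60 mm outside, bore 52 mm, 30 mm deep inside, the same body as the loose pan's.
- pan: loose round steel pan on the table, 48 mm high, about 160 g: a stepped foot 48 mm across and 14 mm high (chamfered to 43 mm below), above it an open cup 60 mm outside, 52 mm bore, 34 mm high. Origin: centre of the foot's underside; z up its axis. Grip it across the cup. Nested, its foot is in the receiver's bore and its shoulder on the receiver's rim.
- pan_seat (a point): on the loose pan's axis at its shoulder, 14 mm above its origin; coincides with receiver_rim when nested home.
- sleeve_grip (a point): on the vertical axis of the timer sleeve, 110 mm above the table, at gripping height. The sleeve is a ribbed black round grip, 50 mm across, 86 to 122 mm above the table, on a grey skirt disc 68 mm across (81 to 86 mm above the table) that turns with it.
- sleeve_mark (a point): outer end of the white pointer line on the skirt, 34 mm from the sleeve's axis, 86 mm above the table; it turns with the sleeve and points at the value. A white line on top of the grip runs the same way.
- tick_zero (a point): outer end of the tick of 0 on the fixed turret top, 47 mm from the sleeve's axis, 80 mm above the table. 11 black ticks stand for 0 to 10, clockwise seen from above; 0, 5 and 10 are longer and thicker, and 0 has a dot on each side. The tick of 5 points along the shaker's +x; that of 8 lies 72 degrees clockwise from it.
- sleeve (a joint): timer sleeve angle in rad, growing clockwise seen from above: 0 at value 0, 0.419 rad (24 degrees) a number, end stop at 10. A spring detent (peak about 0.25 N m) holds each whole number and draws the sleeve into the nearest when let go. It starts between 0 and 4, so 8 is more than one turn of a wrist away.
- dish: white ceramic dish, 92 mm across, 26 mm high; bystander. Origin: centre of its underside.
- agate: cut half of an agate, brown rough outside, pale flat face up, 80 mm across, 30 mm high; bystander. Origin: centre of its underside.
- hygrometer: small white digital hygrometer standing upright, 22 x 62 x 66 mm; bystander. Origin: centre of its underside.
Mind the look-alikes: they are no part of the job. What is meant by the pan is not yellow, and is the smaller of those in its own colour.

How it is judged:
On the way, in this order (a step that is already met when the one before it is completed fails the run):
1. the loose pan is nested home in the receiver pan and released, with the sleeve still in its starting notch (horizontal distance between pan_seat and receiver_rim below 0.004 m and z of pan_seat in the frame of receiver_rim between -0.004 and 0.003 m and angle between pan's own z axis and vertical below 0.08 rad and contact force between the fingers and pan below 0.1 N and distance of sleeve_mark from where it was at the start of the episode below 0.012 m), for 0.2 s.
2. the sleeve is turned to 8 (value of joint sleeve between 3.22104 and 3.48104 rad), for 0.2 s.
At the end, for the whole second after the job is handed in: The loose pan stands in the receiver pan: shoulder centre within 4 mm sideways and 3 mm above (4 mm below) the receiver's rim centre, tilted less than 0.08 rad, released and at rest; the sleeve is at rest within 0.13 rad of value 8 (3.351 rad) (all of step 2 and horizontal distance between pan_seat and receiver_rim below 0.004 m and z of pan_seat in the frame of receiver_rim between -0.004 and 0.003 m and angle between pan's own z axis and vertical below 0.08 rad and contact force between the fingers and pan below 0.1 N and linear speed of pan below 0.02 m/s and velocity of joint sleeve between -0.05 and 0.05 rad/s); the robot touches nothing.
It fails at once if the ceramic dish is moved more than 25 mm or tipped (distance of dish from where it was at the start of the episode above 0.025 m or angle between dish's own z axis and vertical above 0.3 rad).
It fails at once if the agate half is moved more than 25 mm or tipped (distance of agate from where it was at the start of the episode above 0.025 m or angle between agate's own z axis and vertical above 0.3 rad).
It fails at once if the hygrometer is moved more than 25 mm or tipped (distance of hygrometer from where it was at the start of the episode above 0.025 m or angle between hygrometer's own z axis and vertical above 0.3 rad).
It also fails if it takes over 72 s, if anything falls off the work surface, if the arm or the gripper's body presses on something with over 40 N, if the wrist force passes 120 N, or if a joint passes its speed limit or range.

### The arm

A 7-joint arm with a two-finger parallel gripper is mounted at the origin on the work surface. World frame = base frame: x ahead of the robot, y to its left, z up, the work surface at z = 0. Lengths are in m, angles in rad, forces in N, time in s.
With the tool pointing down it reaches from about 0.35 to 0.9 m from the base axis. Payload 8.1 kg.
Tool frame: the origin (TCP) lies midway between the tips of the shut fingers; the grasp point (between the pads) lies 19 mm behind it; z points along the fingers, y is the line along which they close (so a half turn about z gives the same grasp; the last joint's range is limited). The gripper opens to 92 mm and grips with 3 to 60 N. Pads are 19 mm wide; open, the fingers measure 130 mm over their backs; the gripper's body (75 mm by 190 mm) begins 47 mm behind the grasp point.
Start: joints at [1.135, 0.434, 0.025, 1.573, -0.012, 1.134, -0.075], TCP at [0.204, -0.591, 0.227] pointing down, gripper open.
Joint ranges: [-2.62, 2.62], [-0.44, 2.09], [-1.27, 1.32], [0.08, 2.57], [-1.32, 4.46], [0.12, 2], [-2.74, 2.74]. Speed limits (rad/s): [2.22, 2.22, 3.01, 3.01, 3.14, 3.14, 3.14].

### API

Orientations are given as a rotation vector (axis times angle).
In Python, from cell import observe, cams, job gives the robot as it stands. The module is installed in compiled form; this text tells all that it offers.
- The arm moves only by the tool step_arm, never from a script. Its argument "steps" is a list of rows, each a list of 6 numbers: the shift along the world's x, y, z in mm, then the turn, a rotation vector about the world's x, y, z in rad. In form: [[dx, dy, dz, rx, ry, rz], ...]. A call has 1 to 20 rows; each row shifts and turns the commanded pose from where the row before left it; what a row does not reach is not made up. A row lasts 1/12 s, in which the tool goes at most 41.7 mm and 7.16 degrees, less where a joint would pass 70% of its speed; a pose out of reach is approached as far as the arm can. A call with a gripper value outside its range is refused whole. "gripper" is the opening, from 0 (shut) to 1 (fully open), set as the call begins (left out, the last holds). The fingers move at their own pace and stop on an object; "force" is the grip in N (left out, the last holds). Time passes only in rows, so rows that do not move let the fingers close. It gives the time, the measured TCP pose, the force, the opening and the grip force at its end, in the units of the state.
- observe(): the state, without advancing time (a new reading comes with each control period).
- cams.get_image(name): name is "side" or "top"; returns the picture (420x560x3 uint8, red, green, blue); there is no depth.
- cams.get_calibration(name): a dict with "fov_y" (degrees; the focal length in pixels is half the picture's height over the tangent of half this angle, whatever the lens; pixels are square), "cx", "cy" (the principal point, pixels), "world_to_cam" (4x4, takes a point from world to camera coordinates). Camera axes: x right, y up, looking along -z (the intrinsics and any distortion apply to the point x, -y, -z); pixel columns grow to the right and rows downward; lengths in m; the calibration is good to about 2 mm. A picture is of the moment at which its call begins. get_calibration takes no time and is no camera call.
- job.sign_off(): hands the job in; it is judged then, once.
The state is a dict: "clock": time; "joints": joint angles; "dq": joint speeds; "joint_efforts": joint torques, N m; "position": TCP position; "ee_rot": TCP orientation; "force": force on the tool from outside, world axes, zero at the start; "ft_torque": the same for the moment, N m; "width": opening from 0.0 (shut) to 1.0 (fully open); "gripper_force": force on a finger pad.
Only numpy, scipy, OpenCV 4.12 (cv2) and the standard library are available. Lean on these libraries where they do the work, as an engineer would, in place of code of your own. Each camera call takes 0.05 s, during which the arm holds its last target. There are 200 camera calls.

## Working session

There is one attempt and no reset: what is moved stays moved. The work goes in short steps, Python scripts to look and compute and a tool call to move; the robot and the scene stay as the last step left them, time stands still between calls to the robot, and variables do not carry over. Pictures are saved under pics/ and viewed, at most 10 in all, crops included, and the job is handed in when it is done.

Besides the shell and the picture viewer there is one more tool, called as name(argument=value, ...), one argument or row to a line, values as JSON. step_arm: Moves the arm, as the interface text tells. Its arguments: {"type":"object","properties":{"steps":{"type":"array","items":{"type":"array","items":{"type":"number"}}},"gripper":{"type":"number"},"force":{"type":"number"}},"required":["steps"]}

```bash
mkdir -p pics; python3 - <<'E'
from cell import observe,cams,job
import cv2
for n in("top","side"):
    cv2.imwrite(f"pics/{n}0.png",cams.get_image(n)[...,::-1]); print(n,cams.get_calibration(n))
print(observe())
E
```

```text
top {'fov_y': 55.52146314241513, 'cx': 282.0554570847962, 'cy': 211.40706204298382, 'world_to_cam': array([[ 0.01331723, -0.99934784,  0.03356395,  0.00683736],
       [ 0.98626953,  0.01865394,  0.1640867 , -0.49320888],
       [-0.16460579,  0.03091792,  0.98587475, -0.97570742],
       [ 0.        ,  0.        ,  0.        ,  1.        ]])}
side {'fov_y': 45.648274737835955, 'cx': 275.249856367526, 'cy': 203.43818744454424, 'world_to_cam': array([[-0.74327423, -0.66891744,  0.00963673,  0.36595203],
       [ 0.51677295, -0.56495035,  0.64325486, -0.26670715],
       [-0.42484013,  0.48309476,  0.76559148, -1.17124456],
       [ 0.        ,  0.        ,  0.        ,  1.        ]])}
{'clock': 0.1, 'joints': array([ 1.13541559,  0.43515625,  0.02495227,  1.57397233, -0.01158245,
        1.13401863, -0.07511378]), 'dq': array([-0.00106458, -0.00033572,  0.00089654, -0.0022647 , -0.00124626,
        0.00023899,  0.00072021]), 'joint_efforts': array([ 2.65751449e-03, -6.69131613e+01,  9.87901613e-01, -3.15150690e+01,
       -6.05405937e-02,  3.72996647e-02,  1.07893532e-04]), 'position': array([ 0.20398051, -0.59030144,  0.22603445]), 'ee_rot': array([-3.09687590e+00, -5.20009739e-01,  5.74491460e-04]), 'force': array([0.44707941, 0.10715825, 0.39649395]), 'ft_torque': array([-0.01292621, -0.01341864,  0.03230135]), 'gripper_force': 0.0, 'width': 1.001757848407981}
```

View pics/top0.png

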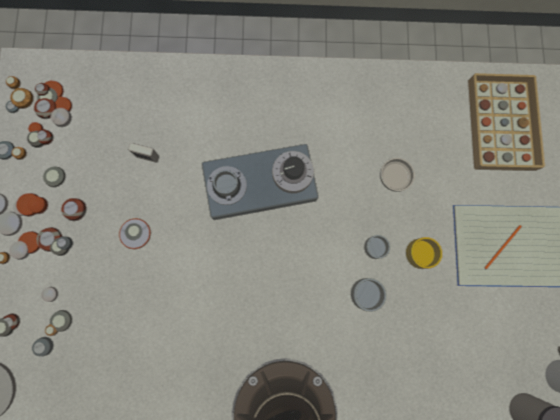

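View pics/side0.png

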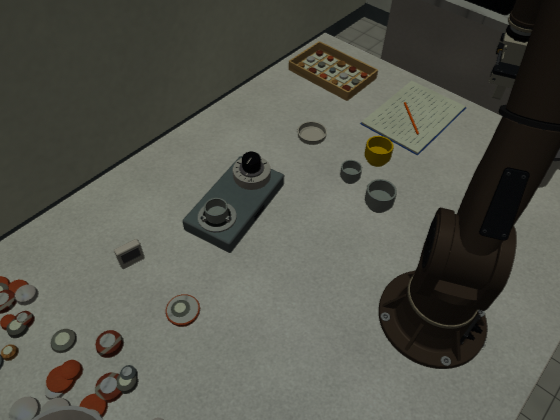

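The top view shows the pan at about (376,247), the receiver at (226,184) and the sleeve at (293,168). In the side view they are at about (351,171), (217,210) and (252,165). I'll take enlarged crops to measure them more closely.

```bash
cat > h.py <<'E'
import numpy as np, cv2
from cell import observe,cams,job
C={n:cams.get_calibration(n) for n in("top","side")}
def f(n): return 210/np.tan(np.radians(C[n]["fov_y"]/2))
def proj(n,p):
    c=C[n]; q=c["world_to_cam"]@np.append(p,1); return np.array([c["cx"]+f(n)*q[0]/-q[2], c["cy"]-f(n)*q[1]/-q[2]])
def at(n,uv,z):
    c=C[n]; M=c["world_to_cam"]; R=M[:3,:3]; o=-R.T@M[:3,3]
    d=R.T@np.array([(uv[0]-c["cx"])/f(n),-(uv[1]-c["cy"])/f(n),-1]); return o+d*(z-o[2])/d[2]
def crop(im,u,v,w,h,s): return cv2.resize(im[v:v+h,u:u+w],None,fx=s,fy=s,interpolation=cv2.INTER_CUBIC)
E
python3 - <<'E'
from h import *
t=cv2.imread("pics/top0.png");s=cv2.imread("pics/side0.png")
a=crop(t,200,140,130,80,6); cv2.imwrite("pics/a.png",a)
b=np.hstack([crop(t,355,225,45,45,8),crop(s,330,150,45,45,8)])
c=crop(s,180,140,120,120,5)
cv2.imwrite("pics/b.png",b);cv2.imwrite("pics/c.png",c)
for n,uv,z in [("top",(376,246.5),.048),("side",(350.5,166),.048),("top",(227,183),.094),("side",(216.5,206),.094),("top",(293.5,168),.122),("side",(251.5,157),.122)]: print(n,uv,at(n,uv,z).round(4))
E
```

```text
top (376, 246.5) [ 0.4069 -0.2223  0.048 ]
side (350.5, 166) [ 0.4115 -0.2297  0.048 ]
top (227, 183) [0.5515 0.1512 0.094 ]
side (216.5, 206) [0.5548 0.1539 0.094 ]
top (293.5, 168) [ 0.585  -0.0086  0.122 ]
side (251.5, 157) [ 0.5908 -0.0127  0.122 ]
```

View pics/a.png

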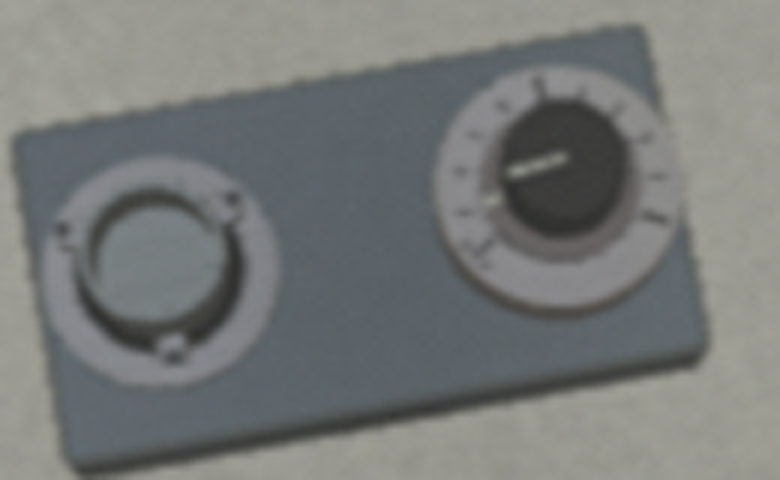

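View pics/b.png

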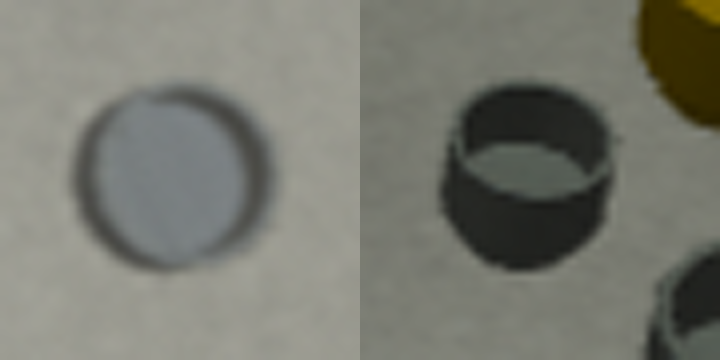

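View pics/c.png

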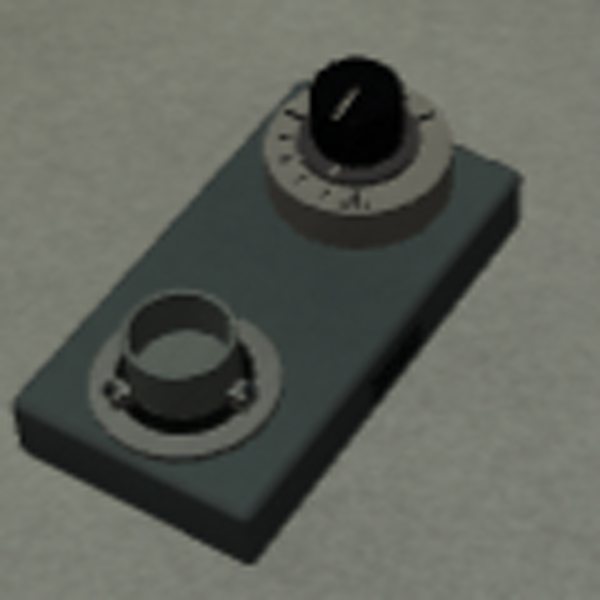

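Both views agree on a starting value near 1 or 2. Next I fit a shaker pose, allowing for lens distortion, and a pan pose from these feature points.

```bash
cat > fit.py <<'E'
from h import *
from scipy.optimize import least_squares
def P(n,p,k):
    c=C[n]; q=c["world_to_cam"]@np.append(p,1); x,y=q[0]/-q[2],-q[1]/-q[2]; r=x*x+y*y
    return np.array([c["cx"]+f(n)*x*(1+k*r),c["cy"]+f(n)*y*(1+k*r)])
def sh(p,l):
    c,s=np.cos(p[2]),np.sin(p[2]); return np.array([p[0]+c*l[0]-s*l[1],p[1]+s*l[0]+c*l[1],l[2]])
def U(xy,o,s): return np.array(o)+(np.array(xy)+.5)/s-.5
def tick(v,r,z): a=np.radians(24*(v-5)); return (r*np.cos(a),-.085-r*np.sin(a),z)
ang=np.linspace(0,2*np.pi,72,endpoint=False)
def bbox(n,p,c,r,z,k):
    q=np.array([P(n,sh(p,(c[0]+r*np.cos(a),c[1]+r*np.sin(a),z)),k) for a in ang]); return np.r_[q.min(0),q.max(0)]
T=[((.075,.14,.05),(12,133)),((.075,-.14,.05),(642,28)),((-.075,-.14,.05),(708,348)),((-.075,.14,.05),(72,464)),
 (tick(0,.047,.08),(473,258)),(tick(10,.047,.08),(664,219)),(tick(5,.047,.08),(538,78))]
S=[((.075,.14,.05),(15,402)),((-.075,.14,.05),(250,522)),((-.075,-.14,.05),(520,180))]
def bb(b,o,s): return np.r_[U(b[:2],o,s),U(b[2:],o,s)]
def res(p,full=True):
    kt,ks=p[3:5]; e=[]
    for l,uv in T: e+=list(P("top",sh(p,l),kt)-U(uv,(200,140),6))
    for l,uv in S: e+=list(P("side",sh(p,l),ks)-U(uv,(180,140),5))
    b=bbox("top",p,(0,-.085),.052,.08,kt)-bb((434,63,682,305),(200,140),6); e+=list(b)
    b=bbox("side",p,(0,-.085),.052,.08,ks)-bb((263,75,455,213),(180,140),5); e+=[b[0],b[2]]
    b=bbox("side",p,(0,.085),.03,.094,ks)-bb((126,288,240,380),(180,140),5); e+=[b[0],b[1],b[2]]
    # camera small errors
    return np.array(e)
if __name__=="__main__":
    for free in(0,1):
        g=(lambda p:res(p)) if free else (lambda p:res(np.r_[p[:3],0,0,p[5:]]))
        for nm,sel in(("both",slice(None)),("top",slice(0,18)),("side",slice(18,None))):
            if nm=="both": idx=np.arange(len(res(np.array([.57,.07,.1,0,0.]))))
            elif nm=="top": idx=np.r_[0:14,20:24]
            else: idx=np.r_[14:20,24:29]
            r=least_squares(lambda p:np.r_[g(p)[idx],.01*p[3:]],[.57,.07,.2,0,0],loss="soft_l1",x_scale=[.01,.01,.1,.1,.1])
            p=r.x; print(free,nm,p.round(4),"rms",np.sqrt(np.mean(g(p)[idx]**2)).round(2)); print(g(p)[idx].round(1))
            if nm!="x": print("  rec",sh(p,(0,.085,.094)).round(4),"slv",sh(p,(0,-.085,.11)).round(4))
E
python3 fit.py
```

```text
0 both [0.5728 0.0734 0.2104 0.     0.    ] rms 0.91
[-1.2 -0.2  0.6 -2.   1.7  0.1 -1.4  1.5  0.3 -0.2  0.6  0.4 -0.1 -0.
 -1.7  0.3  0.   0.3  1.1 -2.   0.1  0.3  0.5  0.4  0.  -0.4 -1.1  0.3
 -0. ]
  rec [0.5551 0.1565 0.094 ] slv [ 0.5906 -0.0097  0.11  ]
0 top [0.5733 0.0739 0.2067 0.     0.    ] rms 0.87
[-1.4 -0.6  0.5 -2.1  1.4  0.1 -1.8  1.1  0.1 -0.3  0.3  0.3 -0.2 -0.1
 -0.   0.2  0.3  0.3]
  rec [0.5559 0.1571 0.094 ] slv [ 0.5908 -0.0092  0.11  ]
0 side [0.5725 0.0727 0.2103 0.     0.    ] rms 0.92
[-1.5  0.2  0.3  0.2  1.4 -2.1  0.3 -0.1 -0.8  0.2  0.3]
  rec [0.5548 0.1558 0.094 ] slv [ 0.5903 -0.0105  0.11  ]
1 both [ 0.5738  0.0743  0.2054 -0.3988 -0.7489] rms 0.6
[ 0.4  0.3  0.1 -1.2  1.1  0.  -1.   0.8 -0.  -0.4  0.1  0.4 -0.3  0.3
  0.3 -0.4 -0.3 -0.2  0.7 -1.7 -0.1  0.6 -0.1  0.2  0.  -0.7 -0.6  0.3
 -0.4]
  rec [0.5565 0.1575 0.094 ] slv [ 0.5912 -0.0089  0.11  ]
1 top [ 0.5745  0.0744  0.2017 -0.4571  0.    ] rms 0.53
[ 0.8 -0.   0.1 -1.2  0.9 -0.  -1.   0.3 -0.1 -0.6  0.   0.3 -0.3  0.2
 -0.1  0.6 -0.1  0. ]
  rec [0.5575 0.1577 0.094 ] slv [ 0.5916 -0.0089  0.11  ]
1 side [ 0.5726  0.0746  0.2051  0.     -0.6925] rms 0.61
[ 0.3 -0.1 -0.1  0.2  1.  -1.4  0.2 -0.4 -0.5  0.6 -0.2]
  rec [0.5553 0.1578 0.094 ] slv [ 0.5899 -0.0086  0.11  ]
```

```bash
python3 - <<'E'
from fit import *
t=cv2.imread("pics/top0.png",0).astype(float);s=cv2.imread("pics/side0.png",0).astype(float)
def fitk(pts,n):
    c=C[n]; x=(pts-[c["cx"],c["cy"]])/f(n)
    def r(p):
        k=p[0]; r2=(x**2).sum(1,keepdims=True); u=x.copy()
        for _ in range(8): u=x/(1+k*(u**2).sum(1,keepdims=True))
        return (u[:,0]*np.cos(p[1])+u[:,1]*np.sin(p[1])-p[2])*f(n)
    q=least_squares(r,[0,np.pi/2 if n=="top" else .9,-.3],loss="soft_l1"); return q.x.round(3),np.sqrt(np.mean(q.fun**2)).round(2)
# back edge of table in top
g=cv2.GaussianBlur(t,(5,5),0)
pts=np.array([(u,35+np.argmax(np.diff(g[35:80,u]))+.5) for u in range(5,555,6)])
print("top",fitk(pts,"top"),pts[::15].tolist())
g=cv2.GaussianBlur(s,(5,5),0); pts=[]
for u in range(5,315,5):
    e=238-u*(238-35)/325; v0=int(max(e-25,2)); pts.append((u,v0+np.argmax(np.diff(g[v0:v0+50,u]))+.5))
pts=np.array(pts); print("side",fitk(pts,"side"),pts[::12].tolist())
# pan circles
def pan(p,n,k,zs,r): 
    q=np.array([P(n,np.array([p[0]+r*np.cos(a),p[1]+r*np.sin(a),z]),k) for z in zs for a in ang]); return np.r_[q.min(0),q.max(0)]
for k in((0,0),(-.05,-.05),(-.1,-.1),(-.2,-.2),(-.4,-.6)):
    et=lambda p:pan(p,"top",k[0],(.014,.048),.03)-bb((75,83,275,272),(355,225),8)
    es=lambda p:(pan(p,"side",k[1],(.048,),.03)-bb((453-360,80,613-360,200),(330,150),8))[[0,1,2,3]]
    for e in(et,es,lambda p:np.r_[et(p),es(p)]):
        q=least_squares(e,[.41,-.225],x_scale=.01); print(k,q.x.round(4),q.fun.round(1))
    q=least_squares(lambda p:res(np.r_[p,k]),[.57,.07,.2],loss="soft_l1",x_scale=[.01,.01,.1]);print("  sh",q.x.round(4),sh(q.x,(0,.085,.1)).round(4),sh(q.x,(0,-.085,.1)).round(4))
    p=q.x
    # mark angle
    for n,uv,o,sc,z,r in(("top",(492,199),(200,140),6,.086,.034),("side",(335,170),(180,140),5,.086,.034)):
        d=[np.hypot(*(P(n,sh(p,tick(v,r,z)),k[n=="side"])-U(uv,o,sc))) for v in np.arange(0,4.1,.1)]
        print("  value",n,np.argmin(d)/10,min(d).round(2))
E
```

```text
top (array([ 1.000e-03,  1.601e+00, -3.900e-01]), np.float64(0.29)) [[5.0, 47.5], [95.0, 50.5], [185.0, 52.5], [275.0, 55.5], [365.0, 58.5], [455.0, 61.5], [545.0, 63.5]]
side (array([-0.001,  1.   , -0.236]), np.float64(0.24)) [[5.0, 237.5], [65.0, 198.5], [125.0, 160.5], [185.0, 121.5], [245.0, 83.5], [305.0, 44.5]]
(0, 0) [ 0.4073 -0.2274] [-0.9 -0.5  0.9  0.4]
(0, 0) [ 0.4078 -0.2279] [-0.6 -0.1  0.6  0.1]
(0, 0) [ 0.4075 -0.2275] [-0.9 -0.5  1.   0.4 -0.6  0.   0.6  0.2]
  sh [0.5728 0.0734 0.2104] [0.5551 0.1565 0.1   ] [ 0.5906 -0.0097  0.1   ]
  value top 1.1 1.8
  value side 0.9 1.91
(-0.05, -0.05) [ 0.407  -0.2282] [-0.8 -0.4  0.8  0.4]
(-0.05, -0.05) [ 0.4077 -0.2283] [-0.6 -0.1  0.6  0.1]
(-0.05, -0.05) [ 0.4073 -0.2282] [-0.8 -0.5  0.8  0.3 -0.5  0.   0.7  0.1]
  sh [0.5729 0.0734 0.21  ] [0.5552 0.1566 0.1   ] [ 0.5906 -0.0097  0.1   ]
  value top 1.1 1.81
  value side 0.9 1.92
(-0.1, -0.1) [ 0.4067 -0.2291] [-0.7 -0.4  0.7  0.4]
(-0.1, -0.1) [ 0.4076 -0.2287] [-0.5 -0.1  0.5  0. ]
(-0.1, -0.1) [ 0.4071 -0.2289] [-0.8 -0.5  0.6  0.2 -0.3 -0.   0.7  0.1]
  sh [0.573  0.0735 0.2096] [0.5553 0.1566 0.1   ] [ 0.5907 -0.0097  0.1   ]
  value top 1.1 1.82
  value side 0.9 1.93
(-0.2, -0.2) [ 0.4061 -0.2308] [-0.5 -0.3  0.5  0.3]
(-0.2, -0.2) [ 0.4074 -0.2295] [-0.4 -0.   0.4  0. ]
(-0.2, -0.2) [ 0.4067 -0.2303] [-0.7 -0.5  0.3  0.  -0.1 -0.1  0.8 -0. ]
  sh [0.5732 0.0736 0.2089] [0.5556 0.1568 0.1   ] [ 0.5908 -0.0095  0.1   ]
  value top 1.1 1.86
  value side 0.9 1.96
(-0.4, -0.6) [ 0.4048 -0.2345] [ 0.  -0.1 -0.   0.1]
(-0.4, -0.6) [ 0.4064 -0.2328] [-0.1  0.1  0.1 -0.1]
(-0.4, -0.6) [ 0.4056 -0.2338] [-0.2 -0.3 -0.3 -0.2  0.3  0.1  0.5 -0.1]
  sh [0.5737 0.0741 0.2064] [0.5563 0.1573 0.1   ] [ 0.5911 -0.0091  0.1   ]
  value top 1.0 2.01
  value side 0.9 2.1
```

The table edges show no lens distortion, and residuals are at most 2 px.

| Item | Position (m) / value |
|---|---|
| Pan | (0.4075, -0.2275) |
| Receiver | (0.555, 0.156) |
| Sleeve | (0.5905, -0.0097) |
| Starting value | 1 |

I'll approach the pan with the fingers closing along the -45° line, which avoids its neighbours.

step_arm(
  steps=[
    [12.7,22.6,-2,0,0,0.028],
    [12.7,22.6,-2,0,0,0.028],
    [12.7,22.6,-2,0,0,0.028],
    [12.7,22.6,-2,0,0,0.028],
    [12.7,22.6,-2,0,0,0.028],
    [12.7,22.6,-2,0,0,0.028],
    [12.7,22.6,-2,0,0,0.028],
    [12.7,22.6,-2,0,0,0.028],
    [12.7,22.6,-2,0,0,0.028],
    [12.7,22.6,-2,0,0,0.028],
    [12.7,22.6,-2,0,0,0.028],
    [12.7,22.6,-2,0,0,0.028],
    [12.7,22.6,-2,0,0,0.028],
    [12.7,22.6,-2,0,0,0.028],
    [12.7,22.6,-2,0,0,0.028],
    [12.7,22.6,-2,0,0,0.028],
    [0,0,0,0,0,0],
    [0,0,0,0,0,0],
  ],
  gripper=1,
)

```text
clock: 1.6
position: [0.4077, -0.2278, 0.1945]
ee_rot: [-2.903, -1.2, 0.0]
force: [0.5, -0.9, -0.8]
width: 0.999
gripper_force: 0.0
```

step_arm(
  steps=[
    [0,0,-25,0,0,0],
    [0,0,-25,0,0,0],
    [0,0,-25,0,0,0],
    [0,0,-25,0,0,0],
    [0,0,-25,0,0,0],
    [0,0,-20,0,0,0],
    [0,0,-20,0,0,0],
    [0,0,-13,0,0,0],
    [0,0,0,0,0,0],
    [0,0,0,0,0,0],
  ],
)

```text
clock: 2.43
position: [0.4064, -0.2298, 0.0164]
ee_rot: [-2.905, -1.193, 0.003]
force: [-0.3, 0.1, 0.3]
width: 1.002
gripper_force: 0.0
```

step_arm(
  steps=[
    [0,0,0,0,0,0],
    [0,0,0,0,0,0],
    [0,0,0,0,0,0],
    [0,0,0,0,0,0],
    [0,0,0,0,0,0],
    [0,0,0,0,0,0],
    [0,0,0,0,0,0],
    [0,0,0,0,0,0],
    [0,0,0,0,0,0],
    [0,0,0,0,0,0],
    [0,0,0,0,0,0],
    [0,0,0,0,0,0],
  ],
  gripper=0.5,
  force=5,
)

```text
clock: 3.43
position: [0.4077, -0.2293, 0.0171]
ee_rot: [2.905, 1.195, 0.001]
force: [-0.5, 0.2, 6.5]
width: 0.659
gripper_force: 5.0
```

The opening is 60.6 mm, which matches the pan. I'll grip firmly and lift.

step_arm(
  steps=[
    [0,0,0,0,0,0],
    [0,0,0,0,0,0],
    [0,0,0,0,0,0],
    [0,0,5,0,0,0],
    [0,0,15,0,0,0],
    [0,0,20,0,0,0],
    [0,0,25,0,0,0],
    [0,0,25,0,0,0],
    [0,0,25,0,0,0],
    [0,0,20,0,0,0],
    [0,0,15,0,0,0],
    [0,0,0,0,0,0],
    [0,0,0,0,0,0],
  ],
  gripper=0.5,
  force=25,
)

```text
clock: 4.52
position: [0.4075, -0.2292, 0.1671]
ee_rot: [2.904, 1.195, 0.001]
force: [-0.7, -0.2, -1.7]
width: 0.654
gripper_force: 25.0
```

step_arm(
  steps=[
    [4,10,0,0,0,0],
    [8,20,0,0,0,0],
    [8,21,0,0,0,0],
    [8,21,0,0,0,0],
    [8,21,0,0,0,0],
    [8,21,0,0,0,0],
    [8,21,0,0,0,0],
    [8,21,0,0,0,0],
    [8,21,0,0,0,0],
    [8,21,0,0,0,0],
    [8,21,0,0,0,0],
    [8,21,0,0,0,0],
    [8,21,0,0,0,0],
    [8,21,0,0,0,0],
    [8,21,0,0,0,0],
    [8,21,0,0,0,0],
    [8,21,0,0,0,0],
    [8,21,0,0,0,0],
    [4,12,0,0,0,0],
    [2,5,0,0,0,0],
  ],
)

```text
clock: 6.18
position: [0.5525, 0.1569, 0.1654]
ee_rot: [-2.902, -1.2, 0.003]
force: [-0.1, 0.7, -1.2]
width: 0.653
gripper_force: 25.0
```

```bash
python3 - <<'E'
from h import *
t=cams.get_image("top");s=cams.get_image("side")
P=[];
for _ in range(6): P.append(observe()["position"]); cams.get_image("top")
o=observe(); print(np.mean(P,0).round(4),np.std(P,0).round(4),o["width"],o["force"].round(2),o["joints"].round(3),o["clock"])
cv2.imwrite("pics/d.png",np.hstack([crop(t[...,::-1],185,130,90,100,4),crop(s[...,::-1],165,130,100,100,4)]))
E
```

```text
[0.5529 0.1529 0.1663] [0.0002 0.0009 0.0003] 0.6598997374427812 [-1.31 -0.42 -0.7 ] [-0.082  0.443 -0.388  1.751  0.196  0.986 -1.336] 6.5833
```

View pics/d.png

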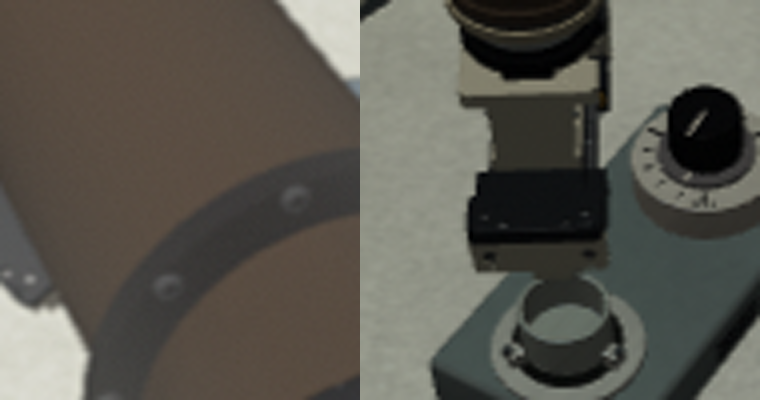

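The side view shows the pan held over the receiver, with its foot just visible at about (566,274) in the crop and the receiver rim centre at about (566,312). The side camera's horizontal runs along the pads, so I'll compare the foot and rim edges there.

```bash
python3 - <<'E'
from h import *
s=cams.get_image("side")
a=crop(s[...,::-1],195,185,40,40,15); a=cv2.convertScaleAbs(a,alpha=1.5,beta=10); cv2.imwrite("pics/e.png",a)
ang=np.linspace(0,2*np.pi,90)
for nm,c,r,z in(("rec",(.555,.1563),.03,.094),("foot",(.5529,.1529),.0215,.150),("foot24",(.5529,.1529),.024,.153)):
    q=np.array([proj("side",(c[0]+r*np.cos(t),c[1]+r*np.sin(t),z)) for t in ang]); lo,hi=q.min(0),q.max(0)
    print(nm,((lo-[195,185]+.5)*15).round(),((hi-[195,185]+.5)*15).round())
print(observe()["position"].round(4))
E
```

```text
rec [139. 195.] [497. 469.]
foot [182.   7.] [447. 205.]
foot24 [165. -17.] [461. 205.]
[0.5534 0.1528 0.1669]
```

View pics/e.png

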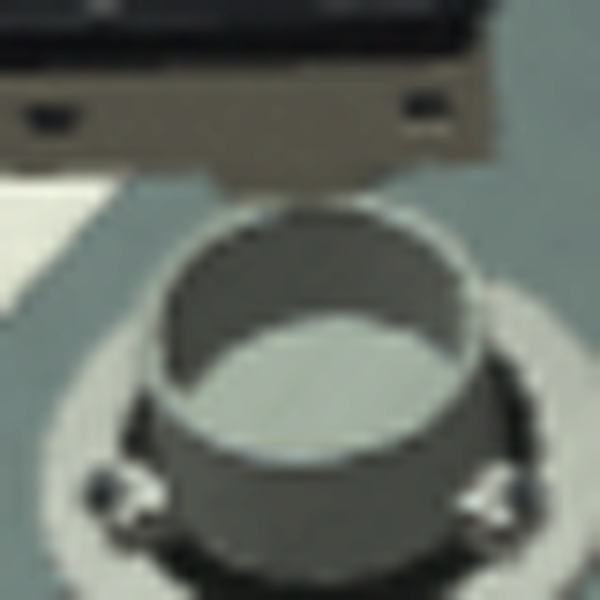

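The foot sits about 1.5 mm ahead of the TCP along the pads, so I shift the pan over the receiver axis and descend to just above the rim.

step_arm(
  steps=[
    [0.8,1.2,-10,0,0,0],
    [0.8,1.2,-15,0,0,0],
    [0,0,-15,0,0,0],
    [0,0,-9,0,0,0],
    [0,0,-4,0,0,0],
    [0,0,0,0,0,0],
    [0,0,0,0,0,0],
    [0,0,0,0,0,0],
    [0,0,0,0,0,0],
  ],
)

```text
clock: 7.38
position: [0.5555, 0.1565, 0.1145]
ee_rot: [2.905, 1.195, 0.002]
force: [0.1, 0.2, -1.1]
width: 0.649
gripper_force: 25.0
```

step_arm(
  steps=[
    [0,0,-1,0,0,0],
    [0,0,-1,0,0,0],
    [0,0,-1,0,0,0],
    [0,0,-1,0,0,0],
    [0,0,-1,0,0,0],
    [0,0,0,0,0,0],
    [0,0,0,0,0,0],
  ],
)

```text
clock: 7.97
position: [0.5549, 0.1563, 0.1087]
ee_rot: [2.905, 1.195, -0.0]
force: [0.2, 0.1, 0.4]
width: 0.659
gripper_force: 25.0
```

step_arm(
  steps=[
    [0,0,-1,0,0,0],
    [0,0,-1,0,0,0],
    [0,0,-1,0,0,0],
    [0,0,-1,0,0,0],
    [0,0,0,0,0,0],
    [0,0,0,0,0,0],
  ],
)

```text
clock: 8.47
position: [0.5554, 0.1561, 0.1048]
ee_rot: [2.905, 1.195, 0.001]
force: [2.6, -0.5, -0.6]
width: 0.656
gripper_force: 25.0
```

step_arm(
  steps=[
    [0.5,0,-1,0,0,0],
    [0,0,-1,0,0,0],
    [0,0,-1,0,0,0],
    [0,0,-1,0,0,0],
    [0,0,0,0,0,0],
    [0,0,0,0,0,0],
  ],
)

```text
clock: 8.97
position: [0.5556, 0.1562, 0.1007]
ee_rot: [2.905, 1.195, 0.0]
force: [3.6, -0.9, -1.5]
width: 0.654
gripper_force: 25.0
```

step_arm(
  steps=[
    [0,0,-1,0,0,0],
    [0,0,-1,0,0,0],
    [0,0,-1,0,0,0],
    [0,0,-1,0,0,0],
    [0,0,0,0,0,0],
    [0,0,0,0,0,0],
  ],
)

```text
clock: 9.47
position: [0.5557, 0.1562, 0.0973]
ee_rot: [2.905, 1.195, 0.001]
force: [1.6, -2.5, 6.1]
width: 0.654
gripper_force: 25.0
```

An upward force of 6 N at TCP z 0.097 is the expected home height. I'll press 1 mm more, release and retreat.

step_arm(
  steps=[
    [0,0,-1,0,0,0],
    [0,0,0,0,0,0],
  ],
)

```text
clock: 9.63
position: [0.5557, 0.1563, 0.0971]
ee_rot: [2.905, 1.195, 0.001]
force: [-2.4, -4.2, 15.4]
width: 0.652
gripper_force: 25.0
```

step_arm(
  steps=[
    [0,0,0,0,0,0],
    [0,0,0,0,0,0],
    [0,0,0,0,0,0],
    [0,0,0,0,0,0],
    [0,0,0,0,0,0],
    [0,0,0,0,0,0],
    [0,0,0,0,0,0],
    [0,0,5,0,0,0],
    [0,0,15,0,0,0],
    [0,0,20,0,0,0],
    [0,0,25,0,0,0],
    [0,0,20,0,0,0],
    [0,0,10,0,0,0],
    [0,0,0,0,0,0],
  ],
  gripper=1,
)

```text
clock: 10.8
position: [0.5567, 0.1569, 0.1933]
ee_rot: [2.905, 1.195, 0.007]
force: [0.3, 0.4, 0.2]
width: 1.002
gripper_force: 0.0
```

Next I move above the sleeve.

step_arm(
  steps=[
    [2,-8,0,0,0,0],
    [4,-20,0,0,0,0],
    [4,-20,0,0,0,0],
    [4,-20,0,0,0,0],
    [4,-20,0,0,0,0],
    [4,-20,0,0,0,0],
    [4,-20,0,0,0,0],
    [4,-20,0,0,0,0],
    [3,-12,0,0,0,0],
    [2,-6,0,0,0,0],
    [0,0,0,0,0,0],
    [0,0,0,0,0,0],
    [0,0,0,0,0,0],
    [0,0,0,0,0,0],
  ],
)

```text
clock: 11.97
position: [0.5903, -0.0081, 0.1907]
ee_rot: [-2.903, -1.198, -0.0]
force: [-0.5, -0.1, 0.1]
width: 0.997
gripper_force: 0.0
```

```bash
python3 - <<'E'
from h import *
s=cams.get_image("side")
P=[]
for _ in range(6): P.append(observe()["position"]); cams.get_image("top")
print(np.mean(P,0).round(4),observe()["joints"].round(3))
cv2.imwrite("pics/g.png",crop(s[...,::-1],170,90,140,160,4)[:,:560])
ang=np.linspace(0,2*np.pi,90)
for z,c in((.128,(.555,.1563)),):
    q=np.array([proj("side",(c[0]+.03*np.cos(t),c[1]+.03*np.sin(t),z)) for t in ang]); lo,hi=q.min(0),q.max(0)
    print(((lo-[170,90]+.5)*4).round(),((hi-[170,90]+.5)*4).round())
E
```

```text
[ 0.5904 -0.0089  0.1908] [ 0.176  0.439 -0.352  1.684  0.17   1.049 -1.02 ]
[132. 397.] [229. 470.]
```

View pics/g.png

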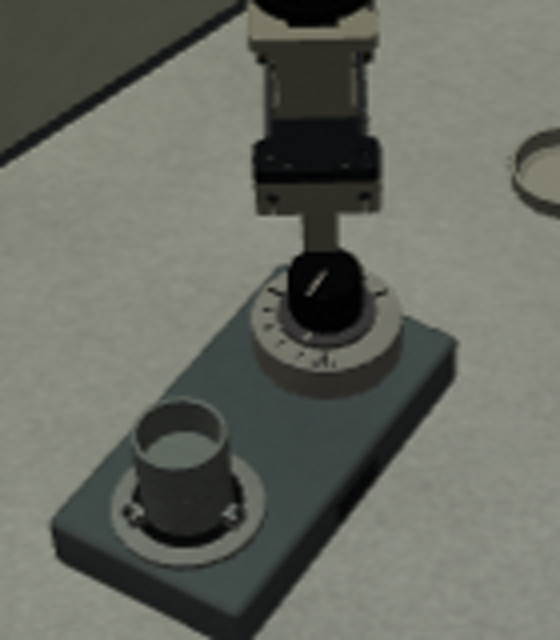

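The pan rim sits exactly where a home nesting predicts: crop x 132–229, y 397–470. The sleeve still points at 1. I'll descend and grip it.

step_arm(
  steps=[
    [0,0,-15,0,0,0],
    [0,0,-20,0,0,0],
    [0,0,-20,0,0,0],
    [0,0,-20,0,0,0],
    [0,0,-15,0,0,0],
    [0,0,-8,0,0,0],
    [0,0,0,0,0,0],
    [0,0,0,0,0,0],
    [0,0,0,0,0,0],
  ],
)

```text
clock: 13.07
position: [0.5912, -0.0096, 0.0938]
ee_rot: [2.905, 1.195, 0.002]
force: [-0.5, -0.6, 0.7]
width: 1.0
gripper_force: 0.0
```

step_arm(
  steps=[
    [0,0,0,0,0,0],
    [0,0,0,0,0,0],
    [0,0,0,0,0,0],
    [0,0,0,0,0,0],
    [0,0,0,0,0,0],
    [0,0,0,0,0,0],
    [0,0,0,0,0,0],
    [0,0,0,0,0,0],
    [0,0,0,0,0,0],
    [0,0,0,0,0,0],
    [0,0,0,0,0,0],
    [0,0,0,0,0,0],
  ],
  gripper=0.4,
  force=30,
)

```text
clock: 14.07
position: [0.5915, -0.0107, 0.0929]
ee_rot: [2.904, 1.194, 0.002]
force: [3.6, -3.5, -2.5]
width: 0.541
gripper_force: 30.0
```

Width 0.541 is 49.8 mm, so the sleeve is gripped. I'll turn it clockwise and check joint 7 along the way.

step_arm(
  steps=[
    [0.4,-0.4,0,0,0,-0.05],
    [0,0,0,0,0,-0.1],
    [0,0,0,0,0,-0.1],
    [0,0,0,0,0,-0.1],
    [0,0,0,0,0,-0.1],
    [0,0,0,0,0,-0.1],
    [0,0,0,0,0,-0.1],
    [0,0,0,0,0,-0.1],
    [0,0,0,0,0,-0.05],
    [0,0,0,0,0,0],
    [0,0,0,0,0,0],
  ],
)

```text
clock: 14.98
position: [0.5916, -0.011, 0.0929]
ee_rot: [3.14, -0.029, 0.002]
force: [3.7, -3.5, -0.5]
width: 0.535
gripper_force: 30.0
```

```bash
python3 - <<'E'
from h import *
o=observe(); print(o["joints"].round(3),o["force"].round(1),o["ft_torque"].round(2),o["ee_rot"].round(3))
E
```

```text
[ 0.011  0.525 -0.118  1.797  0.082  0.823 -1.736] [ 3.7 -3.5 -0.5] [-0.69 -0.75 -0.31] [ 3.14e+00 -2.90e-02  2.00e-03]
```

Clockwise turns joint 7 down, so I'll do three notches here (0.457 rad more), then regrip and do four.

step_arm(
  steps=[
    [0,0,0,0,0,-0.1],
    [0,0,0,0,0,-0.1],
    [0,0,0,0,0,-0.1],
    [0,0,0,0,0,-0.1],
    [0,0,0,0,0,-0.06],
    [0,0,0,0,0,0],
    [0,0,0,0,0,0],
    [0,0,0,0,0,0],
  ],
)

```text
clock: 15.65
position: [0.5916, -0.0112, 0.0929]
ee_rot: [3.052, -0.743, 0.002]
force: [2.7, -3.9, -1.6]
width: 0.542
gripper_force: 30.0
```

step_arm(
  steps=[
    [0,0,0,0,0,0],
    [0,0,0,0,0,0],
    [0,0,0,0,0,0],
    [0,0,0,0,0,0],
    [0,0,0,0,0,0],
    [0,0,0,0,0,0],
    [0,0,0,0,0,0],
    [0,0,0,0,0,0],
  ],
  gripper=1,
)

```text
clock: 16.32
position: [0.5908, -0.0101, 0.0927]
ee_rot: [3.052, -0.745, -0.0]
force: [-1.4, -0.1, 0.0]
width: 0.996
gripper_force: 0.0
```

step_arm(
  steps=[
    [0,0,0,0,0,0.06],
    [0,0,0,0,0,0.12],
    [0,0,0,0,0,0.12],
    [0,0,0,0,0,0.12],
    [0,0,0,0,0,0.12],
    [0,0,0,0,0,0.12],
    [0,0,0,0,0,0.12],
    [0,0,0,0,0,0.12],
    [0,0,0,0,0,0.12],
    [0,0,0,0,0,0.12],
    [0,0,0,0,0,0.12],
    [0,0,0,0,0,0.12],
    [0,0,0,0,0,0.12],
    [0,0,0,0,0,0.12],
    [0,0,0,0,0,0.12],
    [0,0,0,0,0,0.12],
    [0,0,0,0,0,0],
    [0,0,0,0,0,0],
    [0,0,0,0,0,0],
  ],
)

```text
clock: 17.9
position: [0.5908, -0.0102, 0.0927]
ee_rot: [-2.426, -1.995, -0.0]
force: [0.2, 0.6, -0.1]
width: 1.0
gripper_force: 0.0
```

```bash
python3 - <<'E'
from h import *
o=observe(); print(o["joints"].round(3),o["force"].round(1),o["position"].round(4),o["ee_rot"].round(3))
s=cams.get_image("side"); cv2.imwrite("pics/i.png",crop(s[...,::-1],210,120,80,75,7))
E
```

```text
[ 0.261  0.571 -0.481  1.775  0.332  0.876 -0.564] [ 0.2  0.6 -0.1] [ 0.5908 -0.0102  0.0927] [-2.426 -1.995 -0.   ]
```

View pics/i.png

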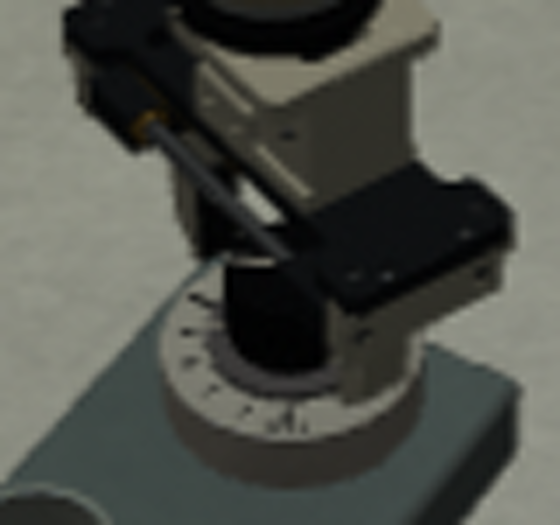

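The view shows the free fingers straddling the grip, with the pointer hidden behind it. When gripped, the arm was pulled toward (+0.8, -1.1) mm, so I recentre by that, regrip and turn four notches.

step_arm(
  steps=[
    [0.8,-1,0,0,0,0],
    [0,0,0,0,0,0],
    [0,0,0,0,0,0],
    [0,0,0,0,0,0],
    [0,0,0,0,0,0],
    [0,0,0,0,0,0],
    [0,0,0,0,0,0],
    [0,0,0,0,0,0],
    [0,0,0,0,0,0],
    [0,0,0,0,0,0],
    [0,0,0,0,0,0],
    [0,0,0,0,0,0],
  ],
  gripper=0.4,
  force=30,
)

```text
clock: 18.95
position: [0.5913, -0.0111, 0.0927]
ee_rot: [-2.422, -2.0, 0.001]
force: [-3.6, 1.0, 3.9]
width: 0.542
gripper_force: 30.0
```

step_arm(
  steps=[
    [0,0,0,0,0,-0.076],
    [0,0,0,0,0,-0.1],
    [0,0,0,0,0,-0.1],
    [0,0,0,0,0,-0.1],
    [0,0,0,0,0,-0.1],
    [0,0,0,0,0,-0.1],
    [0,0,0,0,0,-0.1],
    [0,0,0,0,0,-0.1],
    [0,0,0,0,0,-0.1],
    [0,0,0,0,0,-0.1],
    [0,0,0,0,0,-0.1],
    [0,0,0,0,0,-0.1],
    [0,0,0,0,0,-0.1],
    [0,0,0,0,0,-0.1],
    [0,0,0,0,0,-0.1],
    [0,0,0,0,0,-0.1],
    [0,0,0,0,0,-0.1],
    [0,0,0,0,0,0],
    [0,0,0,0,0,0],
    [0,0,0,0,0,0],
  ],
)

```text
clock: 20.62
position: [0.5914, -0.0112, 0.0927]
ee_rot: [3.108, -0.457, -0.001]
force: [-4.6, 0.3, 2.7]
width: 0.539
gripper_force: 30.0
```

step_arm(
  steps=[
    [0,0,0,0,0,0],
    [0,0,0,0,0,0],
    [0,0,0,0,0,0],
    [0,0,0,0,0,0],
    [0,0,0,0,0,0],
    [0,0,0,0,0,0],
    [0,0,0,0,0,0],
    [0,0,15,0,0,0],
    [0,0,25,0,0,0],
    [0,0,25,0,0,0],
    [0,0,25,0,0,0],
    [0,0,15,0,0,0],
    [0,0,0,0,0,0],
    [0,0,0,0,0,0],
  ],
  gripper=1,
)

```text
clock: 21.78
position: [0.5922, -0.0111, 0.1985]
ee_rot: [-3.107, 0.462, -0.003]
force: [0.6, -0.1, -0.3]
width: 0.998
gripper_force: 0.0
```

step_arm(
  steps=[
    [-10,0,5,0,0,0],
    [-20,0,5,0,0,0],
    [-30,0,5,0,0,0],
    [-30,0,0,0,0,0],
    [-30,0,0,0,0,0],
    [-30,0,0,0,0,0],
    [-20,0,0,0,0,0],
    [-10,0,0,0,0,0],
    [0,0,0,0,0,0],
    [0,0,0,0,0,0],
    [0,0,0,0,0,0],
    [0,0,0,0,0,0],
  ],
)

```text
clock: 22.78
position: [0.4128, -0.0111, 0.2126]
ee_rot: [-3.107, 0.462, -0.0]
force: [-0.2, 0.3, -0.9]
width: 0.998
gripper_force: 0.0
```

```bash
python3 - <<'E'
from fit import *
o=observe(); print(o["clock"],o["force"].round(1),o["position"].round(4))
t=cams.get_image("top");s=cams.get_image("side")
a=np.hstack([crop(t[...,::-1],190,130,75+55,100,3),crop(s[...,::-1],180,130,120,100,3)])
cv2.imwrite("pics/j.png",a)
p=[.5738,.074,.21]
for v in(7,8,9): print(v,((P("side",sh(p,tick(v,.034,.086)),0)-[180,130]+.5)*3+[390,0]).round(),((P("top",sh(p,tick(v,.034,.086)),0)-[190,130]+.5)*3).round())
E
```

```text
22.7833 [-0.2  0.3 -0.9] [ 0.4128 -0.0111  0.2126]
7 [597.  87.] [334.  88.]
8 [613.  87.] [346. 101.]
9 [626.  91.] [351. 116.]
```

View pics/j.png

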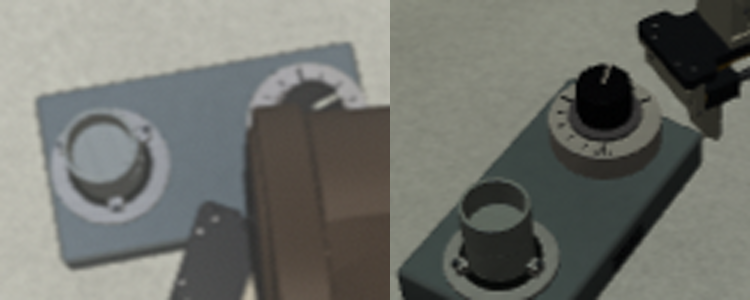

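The top view shows the grip's white line from (315,105) to (337,94), a bearing of about -63°; 8 would be -60°. The pan stands nested. I'll move clear and check the line numerically without another picture.

step_arm(
  steps=[
    [0,-20,0,0,0,0],
    [0,-30,0,0,0,0],
    [0,-35,0,0,0,0],
    [0,-35,0,0,0,0],
    [0,-35,0,0,0,0],
    [0,-35,0,0,0,0],
    [0,-30,0,0,0,0],
    [0,-15,0,0,0,0],
    [0,0,0,0,0,0],
    [0,0,0,0,0,0],
    [0,0,0,0,0,0],
  ],
)

```text
clock: 23.8
position: [0.412, -0.2453, 0.2124]
ee_rot: [-3.107, 0.461, 0.001]
force: [0.5, 0.7, -0.7]
width: 1.0
gripper_force: 0.0
```

```bash
python3 - <<'E'
from fit import *
print(observe()["clock"],observe()["position"].round(3))
yaw=.21; ctr=np.array([.5912,-.0105])
def bearing(n,im):
    g=im.astype(float).mean(2); pts=[]
    for r in range(420):
        for c in range(560):
            w=at(n,(c,r),.122)[:2]
            if np.hypot(*(w-ctr))<.021: pts.append((*w,g[r,c]))
    q=np.array(pts); th=np.median(q[:,2]); m=q[:,2]>th+.4*(q[:,2].max()-th)
    w=q[m,2]-th; x=q[m,:2]; mu=(w[:,None]*x).sum(0)/w.sum(); d=x-mu
    e,v=np.linalg.eigh((w[:,None]*d).T@d); d=v[:,1]; d*=np.sign(d@(mu-ctr)) or 1
    a=np.degrees(np.arctan2(d[1],d[0])); val=5+(np.degrees(yaw)-a)/24
    return m.sum(),(mu-ctr).round(4),a.round(1),round(val,2),th,q[:,2].max()
ims={n:cams.get_image(n) for n in("top","side")}
for n in ims: print(n,"now",bearing(n,ims[n]),"start",bearing(n,cv2.imread(f"pics/{n}0.png")))
E
```

```text
23.8 [ 0.412 -0.245  0.212]
top now (np.int64(18), array([ 0.0055, -0.0093]), np.float64(-61.9), np.float64(8.08), np.float64(63.0), np.float64(146.33333333333334)) start (np.int64(17), array([-0.0038,  0.012 ]), np.float64(107.9), np.float64(1.0), np.float64(60.0), np.float64(136.66666666666666))
side now (np.int64(11), array([ 0.0059, -0.0081]), np.float64(-58.1), np.float64(7.92), np.float64(5.666666666666667), np.float64(80.0)) start (np.int64(10), array([-0.0032,  0.0109]), np.float64(106.4), np.float64(1.07), np.float64(5.0), np.float64(99.0))
```

The sleeve reads 8 in both views (8.08 and 7.92), the pan is home and the arm is clear.

```bash
python3 -c "
from cell import job
print(job.sign_off())"
```

```text
the job is handed in; nothing more can be done
None
```

The job is handed in: the pan is nested home and released, the sleeve was then turned from 1 to 8 and reads 8 in both cameras, and the dish, agate half and hygrometer were not touched; the sign-off returned no verdict.

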